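# Clamp a test panel on the sloping easel with the cam lever

## Task

Clamp the gessoed wooden panel on the sloping easel for retouching: screw the round hand nut down so that the cam lever begins to bite about half way through its swing, then flip the lever all the way over until it lies locked towards the front of the easel. Leave the panel resting against its ledge, and do not disturb the bottle, beaker and weight standing near by.

Things in the scene. Friction and masses are not known exactly. Their poses are not given: they have to be found in the camera images.
- bed: sloping board of a small wooden bench easel, fixed, 200 (x) x 290 (y) x 14 mm. Origin on its upper surface; the board spans x -110 to 90, y -145 to 145 mm. x points up the slope, away from the robot; y left; z square to the surface, 0.61 rad (35 deg) off vertical towards the front. A ledge 24 mm high runs along the lower edge.
- panel: loose wooden panel with pale gesso face, 120 (x) x 150 (y) x 16 mm, 0.4 kg, lying on the bed with its lower edge on the ledge. Origin at the centre of its underside, axes as the bed's.
- clamp_arm: aluminium arm, 24 mm wide, 22 mm thick, from the posts over the panel along the bed's y; carries the nut on top and, hung under it on a spindle, a sprung 36 mm cork-faced pad. Origin at bed x -20, y 0, z 0 with the lever at 0. Swinging the lever drives it straight down (bed -z) by 16 mm x (cos(1.65 - angle) + 0.08): 13 mm at 0.9 rad, 17 mm when closed.
- nut_centre (a point): centre of the rim of the round knurled steel hand nut, on its axis (the bed's z, at bed x -20, y -45, z 118 mm with the lever at 0; goes down with the arm). Rim 60 mm across, from 13 mm below to 14 mm above this point; the arm's top is 28 mm below it. Turned clockwise seen from above, it stays at its height and screws the pad down, 4 mm per rad; it takes 0.36 N m and stays where left.
- nut_axis_foot (a point): where the nut's axis meets the bed, under the panel. At the start the pad is too high by an unknown amount: 16 to 26 mm above the panel with the lever at 0, so it first touches after 0.8 to 3.2 rad of nut with the lever at half swing. On touch its spring presses with 35 N, then 8 N per mm: within 0.2 rad the nut takes 0.14 N m more, then 0.13 N m more per rad.
- lever_end (a point): middle of the cam lever's black grip, 104 mm from the pivot. The lever is a steel bar 13 mm thick and 18 mm wide; the grip is 14 mm thick, 34 mm wide (along bed y) and ends 121 mm from the pivot. It can be pushed over with closed fingertips on its side that faces up the slope.
- lever_pivot (a point): pin of the cam lever, along the bed's y, at bed x -20, y 100, z 115 mm, between two upright steel posts 14 mm thick (21 mm collars on top), 131 mm tall, at bed y 76 and 124 mm.
- cam_lever (a joint): lever angle, rad. 0 = open: standing up, leaning 0.35 rad up the slope from the bed's z; grows as it swings over to the front; half way 0.9; 1.8 = closed on its stop, pointing to the front almost along the slope. Moving it takes 0.5 N m and it stays where left; once the pad bites, about 0.4 N m more, until it passes over centre at 1.65 and locks. Starts at 0 to 0.2.
- dropper_bottle: bystander: brown dropper bottle with rubber bulb, 52 mm across, 139 mm tall, origin at the centre of its base, upright.
- beaker: bystander: small clear beaker, 59 mm across, 67 mm tall, origin at the centre of its base, upright.
- book_weight: bystander: round brass-coloured weight with a knob, 49 mm across, 49 mm tall, origin at the centre of its base, upright.
There are look-alikes about, which are no part of the job. What is meant by the panel is not green or pink, and is the larger of those in its own colour.

How it is judged:
At the end, for the whole second after the job is handed in: The lever is closed (above 1.7 rad) and the pad presses the panel with 51 to 89 N (the lever bit between about 0.67 and 1.13 rad of its swing); the panel lies flat on the bed (within 4 mm), square (0.06 rad) and at rest, its lower edge within 7 mm of the ledge (value of joint cam_lever above 1.7 rad and contact force between clamp_arm and panel between 51 and 89 N and x of panel in the frame of bed below -0.03 m and z of panel in the frame of bed below 0.004 m and angle between the x axis of panel and the x axis of bed, either way round below 0.06 rad and linear speed of panel below 0.01 m/s); the robot touches nothing.
It fails at once if the dropper bottle, beaker or weight is pushed more than 30 mm or tipped (distance of any of dropper_bottle, book_weight, beaker from where it was at the start of the episode above 0.03 m or not (angle between dropper_bottle's own z axis and vertical below 0.2 rad) or not (angle between book_weight's own z axis and vertical below 0.2 rad) or not (angle between beaker's own z axis and vertical below 0.2 rad)).
It fails at once if the panel is shoved more than 20 mm or pulled off the easel (distance of panel from where it was at the start of the episode above 0.02 m).
It also fails if it takes over 67 s, if anything falls off the work surface, if the arm or the gripper's body presses on something with over 40 N, if the wrist force passes 120 N, or if a joint passes its speed limit or range.

## Robot

A 6-joint arm with a two-finger parallel gripper is mounted at the origin on a cart in front of the work surface, level with it; the furniture and walls round the work are solid. World frame = base frame: x ahead of the robot, y to its left, z up, the work surface at z = 0. Lengths are in m, angles in rad, forces in N, time in s.
With the tool pointing down it reaches from about 0.3 to 0.875 m from the base axis. Payload 6.4 kg.
Tool frame: the origin (TCP) lies on the centre line of the jaws, within the pads' length; the fingertips stand ctrl.nose_length ahead of it and the grasp point (between the pads) lies 6 mm ahead of it (ctrl.nose_length is the distance from the TCP to the fingertips, in m); x points along the fingers, y is the direction in which the jaws open and shut, and the axes are right-handed (so a half turn about x gives the same grasp; the last joint's range is limited). The gripper opens to 85 mm and grips with 20 to 120 N. Pads are 22 mm wide; open, the fingers measure 114 mm over their backs; the gripper's body (76 mm by 85 mm) begins 54 mm behind the grasp point. The pads swing forward as they close: fully open they stand 13 mm farther back than shut.
Start: joints at [-1.339, 0.181, 1.607, -0, 1.354, -0.206], TCP at [0.244, -0.521, 0.256] pointing down, gripper open.
Joint ranges: [-2.99, 2.99], [-0.89, 2.07], [0.3, 2.58], [-1.14, 4.28], [0, 2.63], [-3.12, 3.12]. Speed limits (rad/s): [2.57, 2.57, 3.01, 3.14, 3.14, 3.14].

## Interface

Orientations are given as a unit quaternion [w, x, y, z].
In Python, from bench import telemetry, cams, workorder, spotter, ctrl gives the robot as it stands. The module is installed in compiled form; this text tells all that it offers.
- The arm moves only by the tool servo_tool, never from a script. Its argument "targets" is one flat list of numbers, 4 for each row, row after row: the shift along the tool's x, y, z in mm, then the turn about the tool's x in rad. A call has exactly 5 rows; each row shifts and turns the commanded pose from where the row before left it, along the tool's axes as they then stand; what a row does not reach is not made up. A row lasts 1/10 s, in which the tool goes at most 50 mm and 8.59 degrees, less where a joint would pass 70% of its speed; a pose out of reach is approached as far as the arm can. A call is refused whole if a number of a shift passes 50 or a number of a turn 0.15, either way. A call with a gripper value outside its range is refused whole. "fingers" is the finger opening in mm, from 0 to 85.4, set as the call begins (left out, the last holds). The fingers move at their own pace and stop on an object; the grip force is fixed at half the most. Time passes only in rows, so rows that do not move let the fingers close, or fill a call up. It gives the time, the measured TCP pose, the force and the opening at its end, in the units of the state.
- telemetry.get_obs(): the state, without advancing time (a new reading comes with each control period).
- cams.camera(name): name is "scene" or "top" or "wrist"; returns (picture, depth): 480x640x3 uint8, blue, green, red; 480x640 float32, m along the optical axis (not along the pixel's ray), 0 where there is no reading.
- cams.camera_params(name): a dict with "intrinsics" (3x3 intrinsics, pixels), "R" (3x3) and "t" (3): a world point X has camera coordinates R X + t; the wrist camera has in their place "mount" (4x4, takes a point from camera to tool coordinates, whose origin is the TCP and whose axes are the tool frame's). Camera axes: x right, y down, z forward; pixel columns grow to the right and rows downward; lengths in m; the calibration is good to about 2 mm. A picture is of the moment at which its call begins: read the wrist's pose just before it. camera_params takes no time and is no camera call.
- workorder.hand_in(): hands the job in, once; it reports no verdict.
Trained networks look in the newest picture that a camera, given by its name, has taken for a name from the list of things; names that differ only in an ending like _2 or _b are one class to them, and where a whole thing is asked for, a point or a joint stands for the part that bears it (a point fixed in the world has none). Each returns a list of dicts, best first, with "score" (0 to 1); they miss things now and then, are a little off and sometimes report something else, mostly with a low value. They report only what shows in the picture. A call takes as long as a camera call. They do not tell look-alikes from the thing itself.
- spotter.search_frame(camera, thing): "pixel" ([column, row] in pixels, amid what is visible of it).
The state is a dict: "time_s": time; "q": joint angles; "dq": joint speeds; "joint_efforts": joint torques, N m; "eef_pos": TCP position; "eef_rot": TCP orientation; "wrist_force": force on the tool from outside, world axes, zero at the start; "torque": the same for the moment, N m; "opening": opening from 0.0 (shut) to 1.0 (fully open).
Only numpy, scipy, OpenCV 4.12 (cv2) and the standard library are available. Lean on these libraries where they do the work, as an engineer would, in place of code of your own. Each camera call takes 0.05 s, during which the arm holds its last target.

## Working session

There is one attempt and no reset: what is moved stays moved. The work goes in short steps, Python scripts to look and compute and a tool call to move; the robot and the scene stay as the last step left them, time stands still between calls to the robot, and variables do not carry over. Pictures are saved under pics/ and viewed, and the job is handed in when it is done.

Besides the shell and the picture viewer there is one more tool, called after "Call:" in YAML: its name, and indented under it one key for each argument. servo_tool: Moves the arm, as the interface text tells. Its arguments: {"type":"object","properties":{"targets":{"type":"array","items":{"type":"number"}},"fingers":{"type":"number"}},"required":["targets"]}

```bash
mkdir -p pics; ls; python3 - <<'E'
from bench import telemetry,cams,ctrl,spotter
import cv2,numpy as np
o=telemetry.get_obs();print(o, ctrl.nose_length)
for n in ['scene','top']:
    im,d=cams.camera(n);cv2.imwrite(f'pics/{n}0.png',im);np.save(f'{n}0.npy',d)
    p=cams.camera_params(n);print(n,p)
    for t in ['bed','panel','clamp_arm','nut_centre','lever_end','lever_pivot','dropper_bottle','beaker','book_weight']:
        print(t,[(r['pixel'],round(r['score'],2)) for r in spotter.search_frame(n,t)][:4])
print(cams.camera_params('wrist'),telemetry.get_obs()['time_s'])
E
```

```text
pics
{'time_s': 0.0, 'q': array([-1.33927500e+00,  1.81538841e-01,  1.60801034e+00,  1.37158433e-05,
        1.35381264e+00, -2.06292355e-01]), 'dq': array([ 1.02866270e-03,  9.69685547e-05,  8.58661313e-04,  2.02924378e-03,
        5.68486332e-04, -1.10744446e-03]), 'joint_efforts': array([ 2.99924468e-04, -4.44884419e+01, -3.51329863e+01, -3.15370989e-04,
        9.17756668e-03,  2.58589660e-05]), 'eef_pos': array([ 0.24368033, -0.52024487,  0.25538423]), 'eef_rot': array([-0.15293062, -0.69022878, -0.15418162,  0.69023509]), 'wrist_force': array([-1.12589947, -0.26938498,  0.43808726]), 'torque': array([-0.03922506, -0.05248514,  0.00054123]), 'opening': 0.9992393285227653} 0.025
scene {'intrinsics': array([[601.0327667 ,   0.        , 322.43750525],
       [  0.        , 601.0327667 , 241.26072268],
       [  0.        ,   0.        ,   1.        ]]), 'R': array([[-0.86366536, -0.50400987,  0.00749618],
       [-0.27117039,  0.45203549, -0.84978264],
       [ 0.4249103 , -0.73596057, -0.52707994]]), 't': array([0.51806035, 0.23775625, 1.43414322])}
bed [([276.7, 264.0], 0.94)]
pa
[... 908 characters left out ...]
r_end [([262.0, 226.2], 0.57)]
lever_pivot [([292.1, 206.0], 0.62)]
dropper_bottle [([433.3, 272.6], 0.8)]
beaker [([422.7, 218.1], 0.73)]
book_weight [([207.1, 293.4], 0.56)]
{'intrinsics': array([[393.54563714,   0.        , 323.03987696],
       [  0.        , 393.54563714, 239.51970944],
       [  0.        ,   0.        ,   1.        ]]), 'mount': array([[ 8.41045217e-04, -3.24345766e-01,  9.45938220e-01,
        -1.17075743e-01],
       [ 9.99999537e-01, -1.69097546e-04, -9.47092401e-04,
         4.07156346e-04],
       [ 4.67141242e-04,  9.45938579e-01,  3.24345474e-01,
        -8.37324938e-02],
       [ 0.00000000e+00,  0.00000000e+00,  0.00000000e+00,
         1.00000000e+00]])} 1.0
```

View pics/scene0.png

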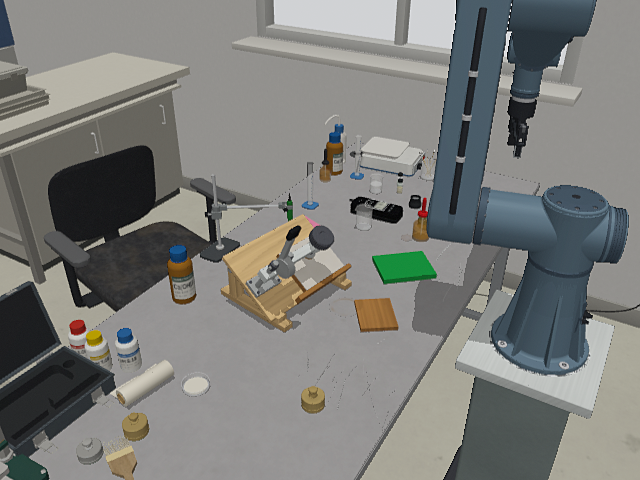

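View pics/top0.png

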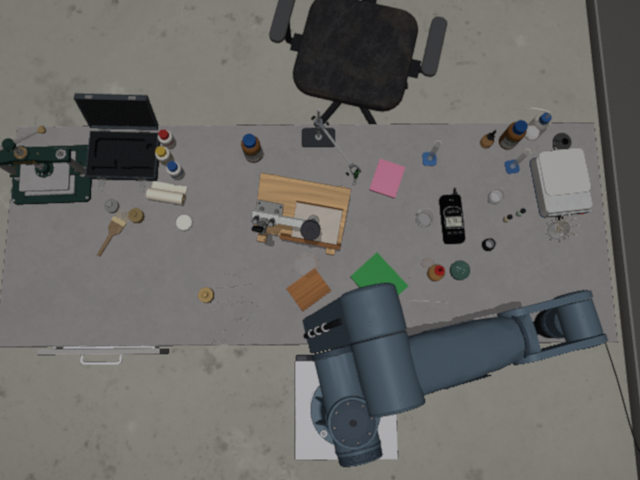

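```bash
python3 - <<'E'
import cv2
a=cv2.imread('pics/scene0.png')[180:420,190:460]; cv2.imwrite('pics/s0c.png',cv2.resize(a,None,fx=2.5,fy=2.5,interpolation=cv2.INTER_CUBIC))
a=cv2.imread('pics/top0.png')[140:320,180:460]; cv2.imwrite('pics/t0c.png',cv2.resize(a,None,fx=2.8,fy=2.8,interpolation=cv2.INTER_CUBIC))
E
```

```text
(no output)
```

View pics/s0c.png

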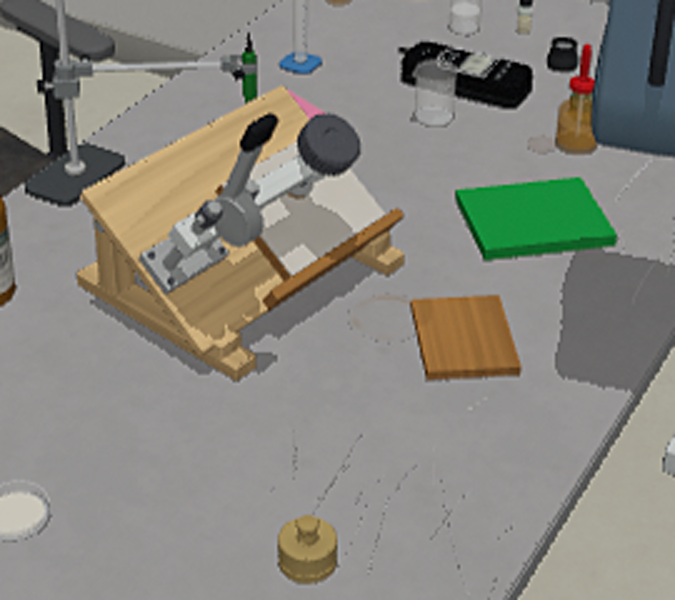

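View pics/t0c.png

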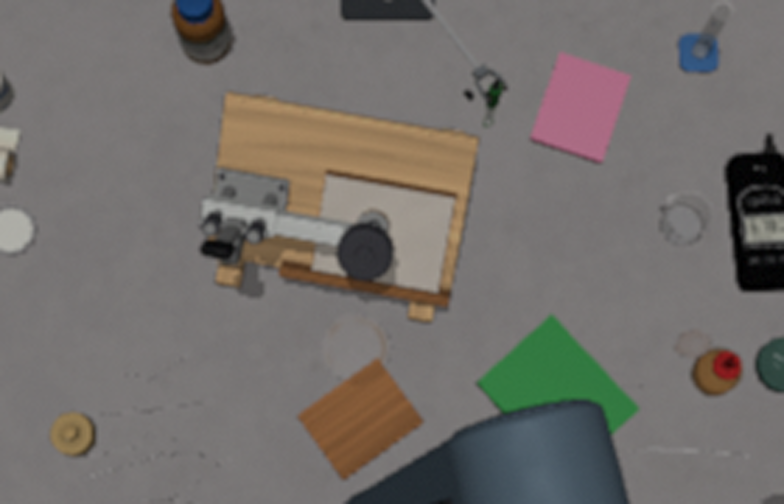

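```bash
cat > h.py <<'E'
import numpy as np,cv2
from scipy.spatial.transform import Rotation as Rot
def cloud(name,d,p):
    K=p['intrinsics'];v,u=np.mgrid[0:480,0:640]
    c=np.stack([(u-K[0,2])/K[0,0]*d,(v-K[1,2])/K[1,1]*d,d],-1)
    return (c-p['t'])@p['R']
def bedR(yaw,tilt=0.61):
    # z tilted toward robot: z=( -sin, 0, cos); x=(cos,0,sin)
    return Rot.from_euler('z',yaw).as_matrix()@np.array([[np.cos(tilt),0,-np.sin(tilt)],[0,1,0],[np.sin(tilt),0,np.cos(tilt)]])
E
python3 - <<'E'
from h import *
from bench import cams
for n in ['top','scene']:
    d=np.load(n+'0.npy');im=cv2.imread(f'pics/{n}0.png');P=cloud(n,d,cams.camera_params(n))
    if n=='top':
        for px in [(263,176),(347,190),(290,180),(320,185),(205,293),(425,218),(436,272),(311,229),(262,227)]:print(px,P[px[1],px[0]].round(3))
    h=cv2.cvtColor(im,cv2.COLOR_BGR2HSV)
    m=(P[...,2]>0.03)&(P[...,2]<0.4)&(P[...,0]>.3)&(P[...,0]<.85)&(abs(P[...,1])<.3)&(h[...,1]>70)&(h[...,0]<28)&(h[...,0]>8)&(d>0)
    q=P[m]
    print(n,len(q),q.min(0),q.max(0))
    # ransac plane
    best=0;rng=np.random.default_rng(0)
    for i in range(500):
        s=q[rng.choice(len(q),3,False)];nn=np.cross(s[1]-s[0],s[2]-s[0]);nn/=np.linalg.norm(nn)+1e-12
        if nn[2]<0: nn=-nn
        if abs(nn[2]-np.cos(.61))>.06: continue
        k=abs((q-s[0])@nn)<.003
        if k.sum()>best:best=k.sum();bk=k
    c=q[bk].mean(0);nn=np.linalg.svd(q[bk]-c)[2][2];nn*=np.sign(nn[2]);print(best,c,nn,'tilt',np.arccos(nn[2]),'yaw',np.arctan2(-nn[1],-nn[0]))
    np.save(n+'_bed.npy',q[bk])
    yaw=np.arctan2(-nn[1],-nn[0]);R=bedR(yaw);l=(q[bk]-c)@R
    print(np.percentile(l,[0,1,5,50,95,99,100],axis=0).round(3))
E
```

```text
(263, 176) [0.722 0.253 0.141]
(347, 190) [ 0.674 -0.011  0.145]
(290, 180) [0.705 0.167 0.153]
(320, 185) [0.692 0.073 0.14 ]
(205, 293) [0.363 0.44  0.054]
(425, 218) [ 0.612 -0.276  0.014]
(436, 272) [ 0.421 -0.29   0.087]
(311, 229) [0.54  0.102 0.193]
(262, 227) [0.529 0.242 0.274]
top 3143 [ 0.40264762 -0.29979085  0.03010257] [0.84918943 0.29997721 0.28369245]
1242 [0.65810214 0.13544478 0.11544709] [-0.55477377  0.11289418  0.82430635] tilt 0.601820434500978 yaw -0.20075472296324565
[[-0.151 -0.151 -0.003]
 [-0.136 -0.148 -0.003]
 [-0.122 -0.141 -0.003]
 [ 0.012  0.02   0.   ]
 [ 0.054  0.121  0.003]
 [ 0.058  0.134  0.003]
 [ 0.06   0.138  0.004]]
scene 4447 [ 0.40533896 -0.29911607  0.03001019] [0.83225508 0.29989713 0.28670627]
2466 [0.64627533 0.18601809 0.09843057] [-0.55855431  0.11035404  0.82209432] tilt 0.6057165921516884 yaw -0.19505873933451454
[[-0.122 -0.195 -0.003]
 [-0.117 -0.186 -0.003]
 [-0.107 -0.162 -0.003]
 [ 0.026  0.016 -0.   ]
 [ 0.076  0.09   0.003]
 [ 0.081  0.094  0.003]
 [ 0.082  0.097  0.003]]
```

```bash
cat >> h.py <<'E'
E
python3 - <<'E'
from h import *
from bench import cams
from scipy.optimize import minimize
data={n:np.load(n+'_bed.npy') for n in ['top','scene']}
for yaw in [-.17,-.18,-.19,-.2]:
  for n,q in data.items():
    R=bedR(yaw);l=q@R;l=l
    mz=np.median(l[:,2]);l=l[abs(l[:,2]-mz)<.004]
    mx=np.percentile(l[:,0],99.7)-.09
    print(yaw,n,'zsd',l[:,2].std().round(5),'O',(R@[mx,(np.percentile(l[:,1],.3)+np.percentile(l[:,1],99.7))/2,mz]).round(4),'yspan',np.ptp(np.percentile(l[:,1],[.3,99.7])).round(3))
E
```

```text
-0.17 top zsd 0.00198 O [0.6314 0.133  0.0973] yspan 0.284
-0.17 scene zsd 0.00177 O [0.6314 0.1399 0.0936] yspan 0.289
-0.18 top zsd 0.0019 O [0.6314 0.1335 0.0973] yspan 0.284
-0.18 scene zsd 0.00167 O [0.6309 0.14   0.0936] yspan 0.288
-0.19 top zsd 0.00181 O [0.6317 0.134  0.0975] yspan 0.286
-0.19 scene zsd 0.00161 O [0.6303 0.1402 0.0935] yspan 0.287
-0.2 top zsd 0.00175 O [0.632  0.1341 0.0978] yspan 0.286
-0.2 scene zsd 0.00163 O [0.6302 0.1404 0.0937] yspan 0.287
```

```bash
cat >> h.py <<'E'
O=np.array([.631,.137,.0955]);YAW=-.19
def b2w(p): return O+bedR(YAW)@(np.array(p)/1000.)
def wcam(o,p):
    q=o['eef_rot'];R=Rot.from_quat([q[1],q[2],q[3],q[0]]).as_matrix();M=p['mount']
    Rc=R@M[:3,:3];tc=R@M[:3,3]+o['eef_pos'];return Rc,tc   # cam->world
def toolyaw(o):
    q=o['eef_rot'];R=Rot.from_quat([q[1],q[2],q[3],q[0]]).as_matrix();return np.arctan2(R[1,2],R[0,2]),R
def row(o,dw):  # world shift (m) in tool axes (mm)
    return toolyaw(o)[1].T@np.array(dw)*1000
def project(o_or_name,X,K,Rc=None,tc=None):
    c=(np.array(X)-tc)@Rc; return (K[0,0]*c[...,0]/c[...,2]+K[0,2],K[1,1]*c[...,1]/c[...,2]+K[1,2])
def lev(a,r=104,off=0,y=100):
    s=.35-a;return b2w([-20+r*np.sin(s)+off*np.cos(s),y,115+r*np.cos(s)-off*np.sin(s)])
def drop(a): return 16*(np.cos(1.65-a)+.08)
E
python3 - <<'E'
from h import *
from bench import telemetry,cams
o=telemetry.get_obs()
print(toolyaw(o)[0],b2w([-20,-45,118]),b2w([-20,100,115]),lev(0),lev(.9),lev(1.8))
P=cams.camera_params('top')
im=cv2.imread('pics/top0.png');ims=cv2.imread('pics/scene0.png')
for n,im,cr in [('top',im,(140,320,180,460)),('scene',ims,(180,420,190,460))]:
    P=cams.camera_params(n);pr=lambda X:[(lambda c:(c[:2]/c[2]))(P['intrinsics']@(P['R']@x+P['t'])) for x in X]
    f=3
    big=cv2.resize(im[cr[0]:cr[1],cr[2]:cr[3]],None,fx=f,fy=f,interpolation=cv2.INTER_CUBIC)
    def dr(X,c):
        q=(np.array(pr(X))-[cr[2],cr[0]]+.5)*f
        cv2.polylines(big,[q.astype(int)],False,c,1)
    dr([b2w(p) for p in [(-110,-145,0),(90,-145,0),(90,145,0),(-110,145,0),(-110,-145,0)]],(0,0,255))
    t=np.linspace(0,6.3,40)
    for z in (105,132): dr([b2w((-20+30*np.cos(a),-45+30*np.sin(a),z)) for a in t],(255,0,255))
    dr([b2w((-20,100,115)),lev(0.,121)],(255,255,0));dr([b2w((-20,100,115)),lev(.2,121)],(0,255,255))
    for y in (76,124): dr([b2w((-20,y,0)),b2w((-20,y,131))],(0,255,0))
    cv2.imwrite(f'pics/{n}_ov.png',big)
E
```

```text
-2.7037519911524104 [0.54002152 0.10867232 0.18076112] [0.56909373 0.25073836 0.17830217] [0.5428385  0.25578776 0.27880673] [0.47546206 0.26874559 0.21983348] [0.47894421 0.2680759  0.12943017]
```

View pics/top_ov.png

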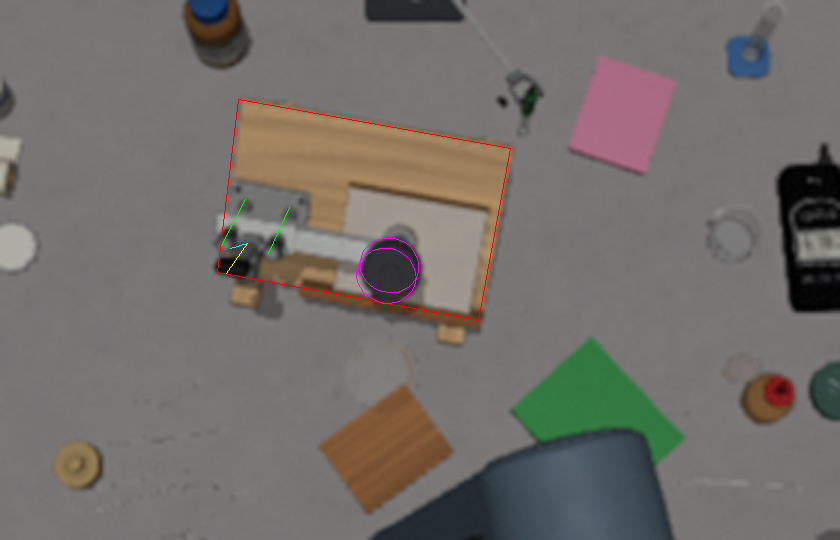

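View pics/scene_ov.png

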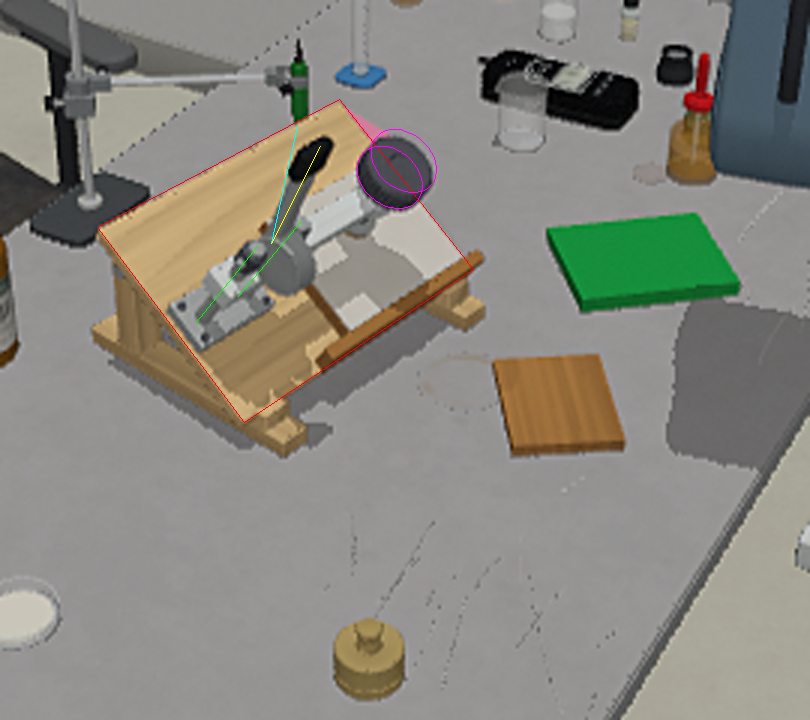

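```bash
python3 - <<'E'
from h import *
from bench import telemetry,cams
o=telemetry.get_obs()
t=np.array([.594,.105,.40]);print(row(o,t-o['eef_pos']),row(o,t-o['eef_pos'])/15)
E
```

```text
[-143.72866143 -418.27287352 -582.48203023] [ -9.58191076 -27.88485823 -38.83213535]
```

Call:
servo_tool:
  targets: [-28,-28,-39,0,-28,-28,-39,0,-28,-28,-39,0,-28,-28,-39,0,-28,-28,-39,0]

```text
time_s: 1.5
eef_pos: [0.3497, -0.3307, 0.3834]
eef_rot: [0.154, 0.69, 0.153, -0.69]
wrist_force: [-0.1, -0.5, -1.0]
opening: 1.001
```

Call:
servo_tool:
  targets: [0,-28,-39,0,0,-28,-39,0,0,-28,-39,0,0,-28,-39,0,0,-28,-39,0]

```text
time_s: 2.0
eef_pos: [0.4671, -0.121, 0.3826]
eef_rot: [0.154, 0.691, 0.153, -0.69]
wrist_force: [0.5, -0.2, 0.8]
opening: 0.997
```

Call:
servo_tool:
  targets: [0,-28,-39,0,0,-28,-39,0,0,-28,-39,0,0,-28,-39,0,0,-28,-39,0]

```text
time_s: 2.5
eef_pos: [0.5845, 0.0886, 0.3824]
eef_rot: [0.154, 0.69, 0.154, -0.69]
wrist_force: [1.7, -0.3, 0.3]
opening: 0.999
```

Call:
servo_tool:
  targets: [20,0,0,0.13,20,0,0,0.13,20,0,0,0.13,20,0,0,0.13,0,0,0,0.11]

```text
time_s: 3.0
eef_pos: [0.5821, 0.0868, 0.2985]
eef_rot: [0.069, -0.702, 0.07, 0.706]
wrist_force: [-0.2, 0.2, 0.3]
opening: 1.001
```

```bash
cat > look.py <<'E'
from h import *
from bench import telemetry,cams
import sys
n=sys.argv[1]
o=telemetry.get_obs();im,d=cams.camera('wrist');cv2.imwrite(f'pics/{n}.png',im);np.save(n+'.npy',d)
np.savez(n+'_o.npz',eef_pos=o['eef_pos'],eef_rot=o['eef_rot'],q=o['q'],f=o['wrist_force'],tq=o['torque'])
print(o['time_s'],o['eef_pos'].round(4),'yaw',toolyaw(o)[0].round(3),'q',o['q'].round(3),'F',o['wrist_force'].round(2),'T',o['torque'].round(3),'op',round(o['opening'],3))
E
python3 look.py w1
```

```text
3.0 [0.5821 0.0868 0.2985] yaw 2.944 q [-0.054  0.182  1.519 -0.     1.446  1.714] F [-0.24  0.24  0.31] T [-0.028 -0.01  -0.055] op 1.001
```

View pics/w1.png

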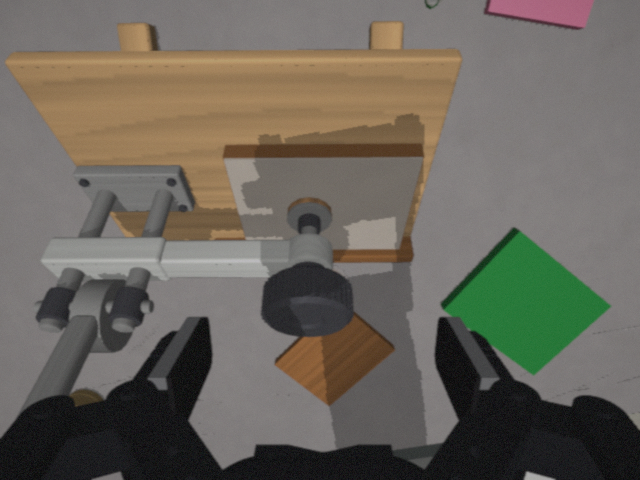

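```bash
cat >> h.py <<'E'
import os
def wload(n):
    from bench import cams
    p=cams.camera_params('wrist');o=dict(np.load(n+'_o.npz'));Rc,tc=wcam(o,p);K=p['intrinsics']
    d=np.load(n+'.npy');v,u=np.mgrid[0:480,0:640]
    c=np.stack([(u-K[0,2])/K[0,0]*d,(v-K[1,2])/K[1,1]*d,d],-1)
    return o,d,c@Rc.T+tc,K,Rc,tc,cv2.imread(f'pics/{n}.png')
E
python3 - <<'E'
from h import *
o,d,P,K,Rc,tc,im=wload('w1')
q=P[65:110,60:420].reshape(-1,3);q=q[q[:,2]>.03]
for it in range(5):
    c=q.mean(0);n=np.linalg.svd(q-c,full_matrices=False)[2][2];n*=np.sign(n[2]);r=(q-c)@n;q=q[abs(r)<max(.002,2*r.std())]
print('bed plane',n,np.arccos(n[2]),np.arctan2(-n[1],-n[0]),r.std(),len(q), 'model offset mm',((q-O)@bedR(YAW)[:,2]).mean()*1000)
R=bedR(YAW)
for px in [(300,210),(318,208),(295,205),(250,180),(380,180),(390,220),(270,220),(309,225),(305,290),(310,320),(10,58),(460,58),(225,150),(422,150),(240,256),(410,250)]:
    print(px,im[px[1],px[0]],P[px[1],px[0]].round(4),((P[px[1],px[0]]-O)@R*1000).round(1))
E
```

```text
bed plane [-0.56330233  0.10912474  0.81901299] 0.6111076327634475 -0.19135297925748276 0.0006095308203938881 16114 model offset mm 0.45582090297804356
(300, 210) [85 86 87] [0.5921 0.1025 0.124 ] [ -9.7 -41.2  41.5]
(318, 208) [86 88 87] [0.5913 0.0886 0.1255] [ -7.3 -55.   41.7]
(295, 205) [67 77 87] [0.5958 0.1059 0.1202] [ -9.4 -37.2  36.7]
(250, 180) [135 144 151] [0.6195 0.1376 0.1076] [-2.4 -1.6 16.5]
(380, 180) [103 110 114] [0.599  0.0373 0.106 ] [  -4.3 -104.    15.8]
(390, 220) [140 148 156] [0.5561 0.031  0.079 ] [ -53.3 -118.2   17.2]
(270, 220) [101 105 112] [0.5771 0.1356 0.0792] [-52.5 -11.5  16.8]
(309, 225) [57 58 57] [0.5804 0.0978 0.1287] [-15.7 -48.   51.4]
(305, 290) [48 44 45] [0.5608 0.1022 0.1982] [  7.7 -47.5 119.9]
(310, 320) [62 57 56] [0.5308 0.1059 0.1828] [-25.8 -49.5 124.6]
(10, 58) [ 86 119 147] [0.729  0.2574 0.1443] [ 88.2 136.7  -2.1]
(460, 58) [ 92 128 160] [ 0.6737 -0.0196  0.1437] [  86.2 -145.8   -1.5]
(225, 150) [ 46  71 103] [0.6459 0.1493 0.112 ] [19.6 14.9  6.5]
(422, 150) [48 74 97] [0.6168 0.0036 0.113 ] [  19.3 -133.7    7.9]
(240, 256) [147 151 151] [0.5761 0.1474 0.1574] [-10.3  -0.1  82.8]
(410, 250) [34 58 87] [0.5132 0.013  0.0528] [-100.1 -144.    17.8]
```

```bash
python3 - <<'E'
from h import *
o,d,P,K,Rc,tc,im=wload('w1')
R=bedR(-.1914,.611);L=(P-O)@R*1000
# nut: points near
m=(abs(L[...,0]+20)<45)&(abs(L[...,1]+45)<45)&(L[...,2]>95)&(L[...,2]<140)&(d>.05)
q=L[m];print('nut',len(q),np.percentile(q,[1,50,99],axis=0).round(1))
top=q[q[:,2]>np.percentile(q[:,2],99)-2.5];print('top',len(top),top.min(0),top.max(0),(top.min(0)+top.max(0))/2)
# pad region
m=(abs(L[...,0]+20)<24)&(abs(L[...,1]+45)<24)&(L[...,2]>22)&(L[...,2]<48)&(d>.05)
v,u=np.where(m);q=L[m];print('pad',len(q),q.min(0),q.max(0))
h,e=np.histogram(q[:,2],bins=np.arange(22,49,1));print(list(zip(e,h)))
r=np.hypot(q[:,0]+20,q[:,1]+45)
for lo in range(26,48,2):
    k=(q[:,2]>=lo)&(q[:,2]<lo+2)
    if k.sum():print(lo,k.sum(),'r',np.percentile(r[k],[5,50,95]).round(1),'y',q[k,1].min().round(1),q[k,1].max().round(1),'xmax',q[k,0].max().round(1))
c=im[170:260,260:360];cv2.imwrite('pics/w1pad.png',cv2.resize(c,None,fx=7,fy=6,interpolation=cv2.INTER_NEAREST))
# bed row extents
for r0 in (75,90,100):
    hh=L[r0];k=np.where((abs(hh[:,2])<4)&(d[r0]>0))[0];print(r0,k[0],k[-1],hh[k[0]].round(1),hh[k[-1]].round(1))
for c0 in (150,250,350):
    hh=L[:,c0];k=np.where((abs(hh[:,2])<4)&(d[:,c0]>0))[0];print('col',c0,k[0],hh[k[0]].round(1))
E
```

```text
nut 5532 [[-45.2 -77.3 102.3]
 [ -2.6 -48.6 124.1]
 [  8.8 -19.4 127.4]]
top 2406 [-48.77135273 -76.8220969  124.88576976] [  7.81830487 -19.06357365 127.87974157] [-20.47652393 -47.94283527 126.38275567]
pad 1072 [-37.1460889  -65.92142203  31.88810548] [ -3.47424995 -30.89063186  47.95995041]
[(np.int64(22), np.int64(0)), (np.int64(23), np.int64(0)), (np.int64(24), np.int64(0)), (np.int64(25), np.int64(0)), (np.int64(26), np.int64(0)), (np.int64(27), np.int64(0)), (np.int64(28), np.int64(0)), (np.int64(29), np.int64(0)), (np.int64(30), np.int64(0)), (np.int64(31), np.int64(2)), (np.int64(32), np.int64(20)), (np.int64(33), np.int64(37)), (np.int64(34), np.int64(44)), (np.int64(35), np.int64(44)), (np.int64(36), np.int64(53)), (np.int64(37), np.int64(35)), (np.int64(38), np.int64(36)), (np.int64(39), np.int64(50)), (np.int64(40), np.int64(228)), (np.int64(41), np.int64(365)), (np.int64(42), np.int64(47)), (np.int64(43), np.int64(21)), (np.int64(44), np.int64(23)), (np.int64(45), np.int64(25)), (np.int64(46), np.int64(21)), (np.int64(47), np.int64(21))]
30 2 r [13.7 14.3 14.8] y -48.9 -34.6 xmax -5.6
32 57 r [13.7 15.6 19.3] y -65.1 -31.2 xmax -4.2
34 88 r [13.8 16.3 19.7] y -65.1 -31.2 xmax -3.7
36 88 r [13.6 15.4 19.4] y -65.1 -31.4 xmax -3.8
38 86 r [13.5 15.6 19.2] y -65.9 -31.5 xmax -3.5
40 593 r [ 7.3 13.7 19.7] y -65.1 -30.9 xmax -4.0
42 68 r [ 5.1  8.8 17.6] y -64.2 -31.4 xmax -6.6
44 48 r [ 5.2  7.6 11. ] y -56.4 -39.2 xmax -12.5
46 42 r [ 5.2  7.7 10.9] y -56.4 -39.2 xmax -12.5
75 13 458 [ 77.6 140.9  -0.3] [  74.  -148.    -2.8]
90 24 453 [ 67.  140.3   0. ] [  64.3 -146.9   -0.8]
100 31 450 [ 59.3 140.3  -0. ] [  56.7 -146.8   -0.7]
col 150 56 [87.8 49.5 -3.8]
col 250 56 [ 87.8 -13.6  -3.1]
col 350 56 [ 87.7 -76.4  -2.4]
```

View pics/w1pad.png

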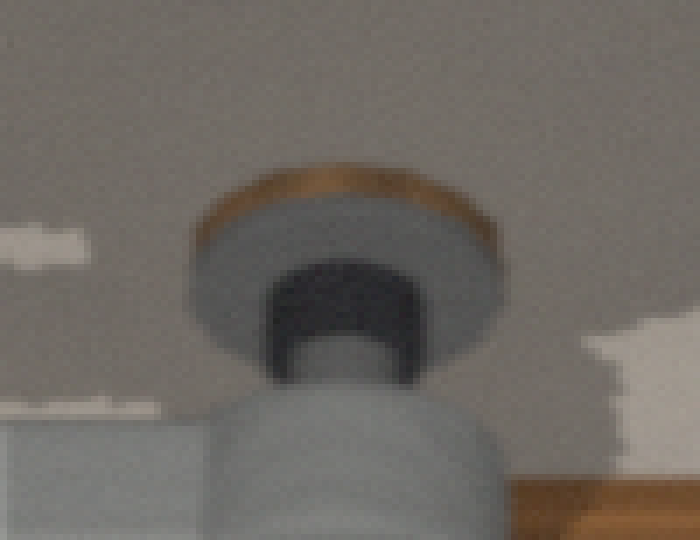

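```bash
sed -i 's/^O=.*/O=np.array([.631,.137,.0955]);YAW=-.1914\nO=O+Rot.from_euler("z",YAW).as_matrix()@np.array([-.0008,-.0032,0])/; s/tilt=0.61)/tilt=0.611)/' h.py; python3 - <<'E'
from h import *
o,d,P,K,Rc,tc,im=wload('w1')
R=bedR(YAW);L=(P-O)@R*1000
def med(m,nm):
    q=L[m&(d>.05)];print(nm,len(q),np.percentile(q,[2,50,98],axis=0).round(2).tolist())
pm=(L[...,0]>0)&(L[...,0]<18)&(L[...,1]>-125)&(L[...,1]<10)&(L[...,2]>8)&(L[...,2]<22);med(pm,'panel face')
b=(L[...,0]>30)&(L[...,0]<80)&(abs(L[...,2])<6);med(b,'bed')
am=(abs(L[...,0]+20)<11)&(L[...,1]>-5)&(L[...,1]<35)&(L[...,2]>75)&(L[...,2]<95);med(am,'arm top')
# lever
lm=(abs(L[...,1]-100)<15)&(L[...,2]>140)&(L[...,2]<250)&(L[...,0]>-150)&(L[...,0]<60)
med(lm,'lever')
q=L[lm&(d>.05)]
for z in range(140,240,10):
    k=(q[:,2]>z)&(q[:,2]<z+10)
    if k.sum()>5: print(z,k.sum(),q[k,0].mean().round(1),q[k,0].max().round(1),q[k,1].min().round(1),q[k,1].max().round(1))
for n in ['scene']:
    from bench import cams
    dd=np.load(n+'0.npy');L=(cloud(n,dd,cams.camera_params(n))-O)@R*1000
    lm=(abs(L[...,1]-100)<25)&(L[...,2]>150)&(L[...,2]<250)&(L[...,0]>-150)&(L[...,0]<60)&(dd>0)
    q=L[lm]
    for z in range(150,240,10):
        k=(q[:,2]>z)&(q[:,2]<z+10)
        if k.sum()>2: print(z,k.sum(),q[k].mean(0).round(1))
E
```

```text
panel face 3035 [[0.4, -122.35, 15.0], [9.37, -58.08, 16.08], [17.68, 7.17, 17.16]]
bed 26039 [[31.27, -137.9, -1.31], [57.8, -0.15, -0.04], [79.23, 137.86, 1.18]]
arm top 1527 [[-29.88, -4.09, 75.64], [-12.0, 15.18, 85.86], [-9.09, 34.08, 86.99]]
lever 2430 [[-17.38, 90.8, 140.95], [-7.53, 96.87, 161.44], [-2.44, 107.5, 181.71]]
140 540 -11.1 -7.4 90.2 108.7
150 585 -9.2 -4.7 90.2 108.4
160 656 -7.4 -3.6 90.3 108.6
170 566 -5.1 -1.6 90.1 108.9
180 83 -2.8 -1.1 100.9 108.5
150 18 [-16.  108.5 156.8]
160 24 [-13.7 108.4 165.1]
170 18 [-12.2 108.2 175.3]
180 27 [-10.5 108.8 185.1]
190 18 [-10.7 106.1 194.6]
200 24 [ -6.9 111.4 206. ]
210 30 [ -6.2 111.1 215. ]
220 58 [ -2.6 105.6 226.2]
230 35 [ -0.9 107.1 232.4]
```

```bash
python3 - <<'E'
from h import *
from bench import telemetry
o=telemetry.get_obs()
o1,d,P,K,Rc,tc,im=wload('w1')
R=bedR(YAW);L=(P-O)@R*1000
m=(abs(L[...,0]+20)<22)&(abs(L[...,1]+45)<22)&(L[...,2]>36)&(L[...,2]<44)&(d>.05)&(np.hypot(L[...,0]+20,L[...,1]+45)>9)
h,e=np.histogram(L[m][:,2],bins=np.arange(36,44,.25));print(h, e[h.argmax()]); k=m&(abs(L[...,2]-41)<.9);print('disc',np.median(L[k][:,2]),k.sum())
c=b2w([-20,-45,115.6]);print('nut',c, 'lever tip',lev(.15,121))
t=c+[0,0,.008];print('shift tool',row(o,t-o['eef_pos']).round(1))
E
```

```text
[ 14  12  10   5   7  11   5   9  12  13  12   6  13  19  26  31  55  82
 118 107  78  48  18   4   3   1   0   0   0   0   0] 40.5
disc 40.76194585832397 495
nut [0.53985585 0.10556463 0.1787113 ] lever tip [0.52031775 0.25704768 0.28914319]
shift tool [113.6  -9.9  45.4]
```

```bash
python3 - <<'E'
from h import *
o,d,P,K,Rc,tc,im=wload('w1')
for z in (30,31,32,33,34,40,41,42): print(z,[np.round(x,2) for x in project(0,b2w([-2,-45,z]),K,Rc,tc)])
print(im[188:210,309].tolist())
# check: panel upper edge at bed x=?,z=16
for x in (18,19,20,21):print(x,[np.round(v,2) for v in project(0,b2w([x,-58,16]),K,Rc,tc)])
E
```

```text
30 [np.float64(309.04), np.float64(193.02)]
31 [np.float64(309.02), np.float64(193.99)]
32 [np.float64(308.99), np.float64(194.97)]
33 [np.float64(308.97), np.float64(195.95)]
34 [np.float64(308.95), np.float64(196.93)]
40 [np.float64(308.82), np.float64(202.92)]
41 [np.float64(308.79), np.float64(203.93)]
42 [np.float64(308.77), np.float64(204.94)]
[[99, 109, 114], [103, 110, 115], [101, 107, 113], [103, 108, 113], [104, 110, 115], [104, 109, 114], [102, 107, 114], [102, 109, 115], [94, 104, 112], [70, 86, 102], [59, 82, 105], [53, 77, 103], [51, 76, 102], [63, 83, 105], [72, 80, 89], [85, 86, 88], [88, 87, 88], [89, 91, 92], [83, 83, 84], [85, 84, 85], [85, 86, 87], [81, 82, 82]]
18 [np.float64(325.9), np.float64(160.7)]
19 [np.float64(325.9), np.float64(159.7)]
20 [np.float64(325.9), np.float64(158.69)]
21 [np.float64(325.9), np.float64(157.67)]
```

Call:
servo_tool:
  targets: [0,-2,9,-0.1,0,-2,9,-0.1,0,-2,9,-0.1,0,-2,9,-0.1,0,-2,9,-0.1]

```text
time_s: 3.55
eef_pos: [0.539, 0.0963, 0.3028]
eef_rot: [0.111, 0.699, 0.111, -0.698]
wrist_force: [0.4, 0.9, -0.6]
opening: 1.002
```

```bash
cat > to.py <<'E'
from h import *
from bench import telemetry
import sys
o=telemetry.get_obs();t=np.array([float(v) for v in sys.argv[1:4]])
print(o['time_s'],o['eef_pos'].round(4),'yaw',toolyaw(o)[0].round(3),'theta',round((toolyaw(o)[0]-(np.pi+YAW)+np.pi)%(2*np.pi)-np.pi,3),'shift',row(o,t-o['eef_pos']).round(1),'F',o['wrist_force'].round(2),'T',o['torque'].round(3),'q6',o['q'][5].round(3))
E
python3 to.py .5399 .1056 .187
```

```text
3.55 [0.539  0.0963 0.3028] yaw -2.827 theta 0.506 shift [115.8  -8.7  -3.6] F [ 0.35  0.93 -0.63] T [ 0.034  0.009 -0.037] q6 1.216
```

Call:
servo_tool:
  targets: [13,-4.5,-2,0,20,-4.2,-1.6,0,20,0,0,0,20,0,0,0,10,0,0,0]

```text
time_s: 4.05
eef_pos: [0.5391, 0.1058, 0.2166]
eef_rot: [-0.108, -0.698, -0.108, 0.7]
wrist_force: [-0.0, -1.0, -0.8]
opening: 1.0
```

```bash
python3 to.py .5399 .1056 .187; python3 look.py w2
```

```text
4.05 [0.5391 0.1058 0.2166] yaw -2.835 theta 0.498 shift [29.6  0.5 -0.7] F [-0.03 -1.   -0.78] T [-0.004 -0.06   0.004] q6 1.242
4.05 [0.5391 0.1058 0.2166] yaw -2.835 q [-0.022  0.165  1.709  0.     1.271  1.242] F [-0.03 -1.   -0.78] T [-0.004 -0.06   0.004] op 1.0
```

View pics/w2.png

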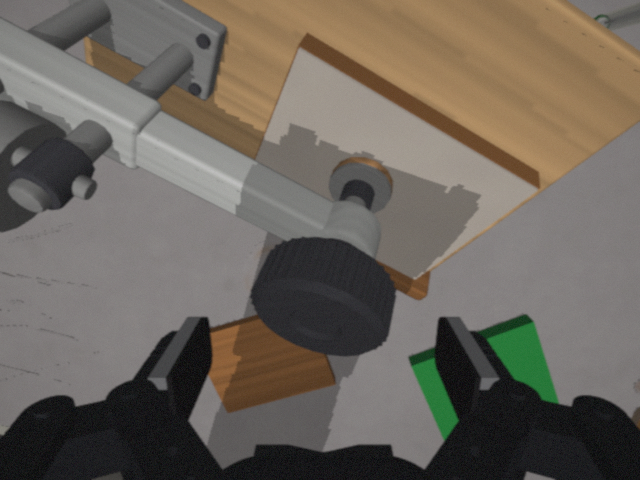

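Call:
servo_tool:
  targets: [15,0.5,-0.7,0,14.5,0,0,0,0,0,0,0,0,0,0,0,0,0,0,0]

```text
time_s: 4.6
eef_pos: [0.5413, 0.1053, 0.1904]
eef_rot: [0.108, 0.699, 0.108, -0.698]
wrist_force: [0.2, 0.1, 0.1]
opening: 1.002
```

Call:
servo_tool:
  targets: [0,0,0,0,0,0,0,0,0,0,0,0,0,0,0,0,0,0,0,0]
  fingers: 40

```text
time_s: 5.1
eef_pos: [0.541, 0.1063, 0.1918]
eef_rot: [0.108, 0.699, 0.109, -0.698]
wrist_force: [-4.6, 3.1, 10.1]
opening: 0.705
```

```bash
python3 look.py w3
```

```text
5.1 [0.541  0.1063 0.1918] yaw -2.834 q [-0.022  0.194  1.728  0.002  1.217  1.24 ] F [-4.58  3.12 10.07] T [ 0.763  0.837 -0.253] op 0.705
```

View pics/w3.png

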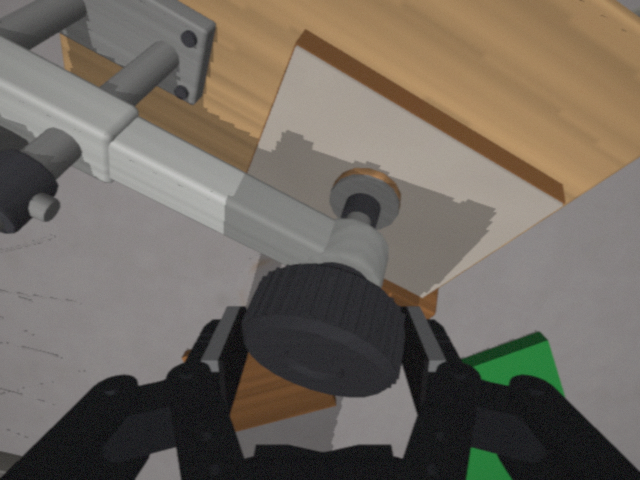

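Call:
servo_tool:
  targets: [0,0,0,0.08,0,0,0,0.1,0,0,0,0.1,0,0,0,0.1,0,0,0,0.1]

```text
time_s: 5.65
eef_pos: [0.5441, 0.1055, 0.1908]
eef_rot: [-0.062, 0.707, -0.062, -0.701]
wrist_force: [5.4, -0.3, 1.6]
opening: 0.681
```

```bash
python3 look.py w4; python3 to.py .5399 .1056 .187
```

```text
5.65 [0.5441 0.1055 0.1908] yaw 2.966 q [-2.300e-02  1.970e-01  1.727e+00  1.000e-03  1.209e+00  1.723e+00] F [ 5.42 -0.35  1.57] T [ 0.231 -0.779  0.733] op 0.681
5.7 [0.5438 0.1055 0.1911] yaw 2.961 theta 0.01 shift [4.1 0.6 3.8] F [10.97  0.78 -5.18] T [ 0.575 -1.66  -0.144] q6 1.728
```

View pics/w4.png

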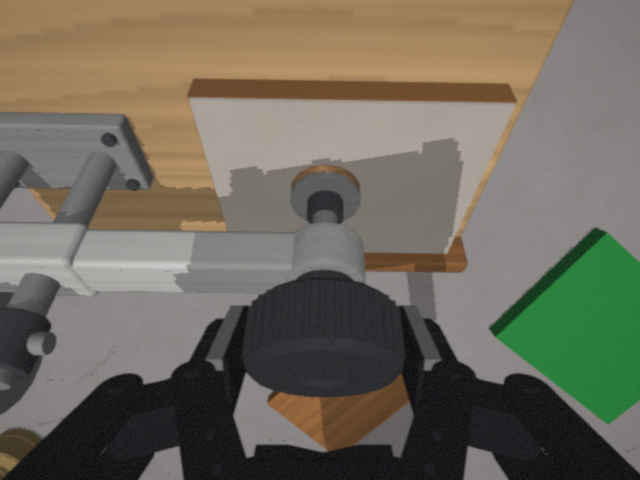

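```bash
cat > pad.py <<'E'
from h import *
import sys
for n in sys.argv[1:]:
    o,d,P,K,Rc,tc,im=wload(n)
    L=(P-O)@bedR(YAW)*1000
    pm=(L[...,0]>0)&(L[...,0]<18)&(L[...,1]>-115)&(L[...,1]<5)&(L[...,2]>10)&(L[...,2]<22)&(d>.05)
    pz=np.median(L[pm][:,2])
    rr=np.hypot(L[...,0]+20,L[...,1]+45)
    m=(rr<19)&(rr>9)&(L[...,2]>21)&(L[...,2]<46)&(d>.05)
    h,e=np.histogram(L[m][:,2],bins=np.arange(21,46,.5));z0=e[h.argmax()]+.25
    k=m&(abs(L[...,2]-z0)<1.2);z=np.median(L[k][:,2])
    am=(abs(L[...,0]+20)<12)&(L[...,1]>0)&(L[...,1]<35)&(L[...,2]>65)&(L[...,2]<95)&(d>.05)
    h2,e2=np.histogram(L[am][:,2],bins=np.arange(65,95,.5))
    print(n,'panel',pz.round(2),'disc',z.round(2),k.sum(),'disc-panel',(z-pz).round(2),'low',np.percentile(L[m][:,2],1).round(2),'arm',e2[h2.argmax()]+.25)
E
python3 pad.py w1 w2 w3 w4
```

```text
w1 panel 16.08 disc 40.69 564 disc-panel 24.61 low 32.05 arm 86.25
w2 panel 15.92 disc 40.45 1276 disc-panel 24.53 low 32.16 arm 86.25
w3 panel 15.91 disc 40.23 1580 disc-panel 24.32 low 31.86 arm 85.75
w4 panel 15.93 disc 39.42 1537 disc-panel 23.49 low 31.11 arm 86.25
```

Call:
servo_tool:
  targets: [0,0,0,0.1,0,0,0,0.1,0,0,0,0.1,0,0,0,0.1,0,0,0,0.1]

```text
time_s: 6.2
eef_pos: [0.5395, 0.1073, 0.1925]
eef_rot: [0.234, -0.666, 0.233, 0.668]
wrist_force: [-13.5, 6.6, 16.8]
opening: 0.679
```

```bash
python3 look.py w5;python3 pad.py w5
```

```text
6.2 [0.5395 0.1073 0.1925] yaw 2.469 q [-0.021  0.193  1.729  0.004  1.222  2.221] F [-13.53   6.56  16.82] T [2.88  0.99  1.799] op 0.679
w5 panel 15.97 disc 34.77 1556 disc-panel 18.8 low 26.55 arm 82.75
```

View pics/w5.png

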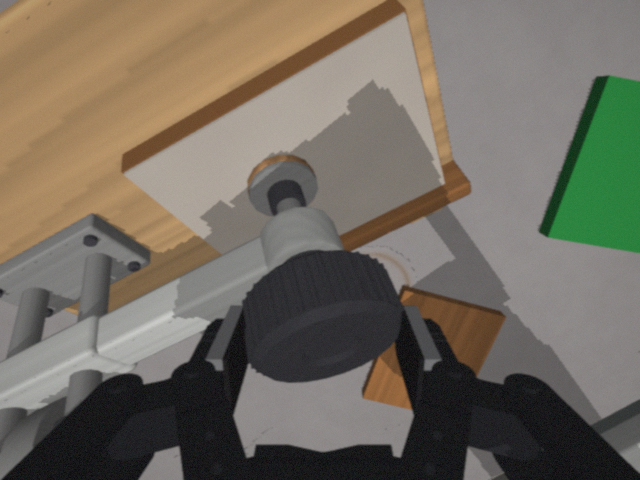

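Call:
servo_tool:
  targets: [0,0,0,0,0,0,0,0,0,0,0,0,0,0,0,0,-8,0,0,-0.05]
  fingers: 85

```text
time_s: 6.75
eef_pos: [0.54, 0.1051, 0.1965]
eef_rot: [0.216, -0.672, 0.217, 0.674]
wrist_force: [-0.1, 0.1, 0.2]
opening: 0.998
```

Call:
servo_tool:
  targets: [0,0,0,-0.14,0,0,0,-0.14,0,0,0,-0.14,0,0,0,-0.14,0,0,0,-0.14]

```text
time_s: 7.25
eef_pos: [0.5408, 0.1051, 0.1975]
eef_rot: [-0.029, -0.706, -0.029, 0.707]
wrist_force: [0.2, 0.7, 0.2]
opening: 0.992
```

```bash
python3 -c "
from h import *
print(b2w([-20,-45,112.1]))"; python3 look.py w6;python3 pad.py w6; python3 to.py .5417 .1053 .184
```

```text
[0.54182709 0.10518266 0.17584454]
7.25 [0.5408 0.1051 0.1975] yaw -3.058 q [-0.024  0.188  1.723 -0.     1.23   1.464] F [0.18 0.75 0.16] T [-0.023  0.081  0.013] op 0.992
w6 panel 15.92 disc 34.63 1436 disc-panel 18.7 low 26.25 arm 82.25
7.3 [0.5408 0.1051 0.1974] yaw -3.051 theta 0.282 shift [13.4 -0.1 -0.9] F [-0.27  0.18  0.63] T [-0.079 -0.043 -0.016] q6 1.457
```

Call:
servo_tool:
  targets: [0,0,0,-0.13,0,0,0,-0.13,7,0,0,0,6,0,0,0,0,0,0,0]

```text
time_s: 7.8
eef_pos: [0.5398, 0.1052, 0.1831]
eef_rot: [-0.117, -0.696, -0.118, 0.698]
wrist_force: [-1.1, -0.3, 0.3]
opening: 0.998
```

Call:
servo_tool:
  targets: [0,0,0,0,0,0,0,0,0,0,0,0,0,0,0,0.05,0,0,0,0.1]
  fingers: 40

```text
time_s: 8.3
eef_pos: [0.5425, 0.1059, 0.1853]
eef_rot: [0.065, 0.706, 0.066, -0.702]
wrist_force: [21.3, 4.5, -25.9]
opening: 0.701
```

Call:
servo_tool:
  targets: [0,0,0,0.1,0,0,0,0.1,0,0,0,0.1,0,0,0,0.1,0,0,0,0.1]

```text
time_s: 8.8
eef_pos: [0.542, 0.106, 0.1856]
eef_rot: [-0.111, 0.7, -0.11, -0.697]
wrist_force: [3.2, 1.1, -3.8]
opening: 0.683
```

Call:
servo_tool:
  targets: [0,0,0,0.1,0,0,0,0.1,0,0,0,0.1,0,0,0,0.1,0,0,0,0.05]

```text
time_s: 9.3
eef_pos: [0.5393, 0.1095, 0.1872]
eef_rot: [0.265, -0.655, 0.261, 0.658]
wrist_force: [-15.5, 13.9, 19.6]
opening: 0.682
```

```bash
sed -i "s/'arm',e2\[h2.argmax()\]+.25)/'arm',(A:=np.median(L[am\&(abs(L[...,2]-e2[h2.argmax()]-.25)<1)][:,2])).round(2),'D',(A-z).round(2))/" pad.py; python3 look.py w7;python3 pad.py w1 w2 w4 w5 w6 w7; python3 to.py .5417 .1053 .184
```

```text
9.3 [0.5393 0.1095 0.1872] yaw 2.379 q [-0.019  0.199  1.733  0.008  1.211  2.312] F [-15.5   13.88  19.55] T [3.912 1.339 1.672] op 0.682
w1 panel 16.06 disc 40.66 562 disc-panel 24.6 low 32.02 arm 86.27 D 45.61
w2 panel 15.99 disc 40.55 1237 disc-panel 24.55 low 32.2 arm 86.18 D 45.63
w4 panel 15.94 disc 39.42 1534 disc-panel 23.48 low 31.12 arm 86.1 D 46.69
w5 panel 15.97 disc 34.77 1554 disc-panel 18.8 low 26.55 arm 82.62 D 47.85
w6 panel 15.97 disc 34.65 1441 disc-panel 18.67 low 26.28 arm 82.41 D 47.76
w7 panel 15.97 disc 28.6 1592 disc-panel 12.63 low 21.43 arm 78.94 D 50.34
9.35 [0.5393 0.1096 0.1873] yaw 2.377 theta -0.573 shift [ 3.2  1.4 -4.7] F [-17.38  11.99  19.54] T [3.555 1.41  1.171] q6 2.313
```

Call:
servo_tool:
  targets: [0,0,0,0,0,0,0,0,0,0,0,0,0,0,0,0,-8,0,0,-0.1]
  fingers: 85

```text
time_s: 9.85
eef_pos: [0.5401, 0.1049, 0.1915]
eef_rot: [0.229, -0.668, 0.23, 0.67]
wrist_force: [-0.5, -0.1, -0.5]
opening: 0.993
```

Call:
servo_tool:
  targets: [0,0,0,-0.14,0,0,0,-0.14,0,0,0,-0.14,0,0,0,-0.14,0,0,0,-0.14]

```text
time_s: 10.35
eef_pos: [0.5408, 0.1049, 0.1925]
eef_rot: [-0.015, -0.707, -0.015, 0.707]
wrist_force: [-0.1, 0.7, 0.0]
opening: 0.995
```

Call:
servo_tool:
  targets: [0,0,0,-0.13,0,0,0,-0.13,0,0,0,0,0,0,0,0,0,0,0,0]

```text
time_s: 10.85
eef_pos: [0.5408, 0.1051, 0.1926]
eef_rot: [-0.104, -0.699, -0.104, 0.699]
wrist_force: [0.5, -0.6, -0.2]
opening: 0.992
```

```bash
python3 -c "
from h import *
print(b2w([-20,-45,108.5]))"; python3 look.py w8;python3 pad.py w8; python3 to.py .5435 .1048 .181
```

```text
[0.54385465 0.10478977 0.17289587]
10.85 [0.5408 0.1051 0.1926] yaw -2.847 q [-0.024  0.194  1.727 -0.     1.221  1.252] F [ 0.47 -0.65 -0.19] T [ 0.031 -0.016 -0.027] op 0.992
w8 panel 15.88 disc 28.76 1507 disc-panel 12.88 low 21.35 arm 79.17 D 50.42
10.9 [0.5408 0.1051 0.1927] yaw -2.846 theta 0.487 shift [11.7  1.1 -2.5] F [-0.58 -0.21 -0.74] T [ 0.009 -0.013  0.008] q6 1.252
```

Call:
servo_tool:
  targets: [6,0.5,-1.5,0,6,0.5,-1,0,0,0,0,0,0,0,0,0,0,0,0,0]

```text
time_s: 11.4
eef_pos: [0.5435, 0.1051, 0.1807]
eef_rot: [-0.105, -0.699, -0.105, 0.699]
wrist_force: [-0.8, 1.1, 0.4]
opening: 0.991
```

Call:
servo_tool:
  targets: [0,0,0,0,0,0,0,0,0,0,0,0,0,0,0,0.07,0,0,0,0.1]
  fingers: 40

```text
time_s: 11.9
eef_pos: [0.5457, 0.1057, 0.1811]
eef_rot: [0.044, 0.708, 0.045, -0.703]
wrist_force: [12.4, 5.3, -15.8]
opening: 0.7
```

Call:
servo_tool:
  targets: [0,0,0,0.1,0,0,0,0.1,0,0,0,0.1,0,0,0,0.1,0,0,0,0]

```text
time_s: 12.4
eef_pos: [0.5454, 0.1052, 0.1814]
eef_rot: [-0.097, 0.702, -0.096, -0.699]
wrist_force: [5.6, -2.6, -4.0]
opening: 0.683
```

```bash
python3 look.py w9;python3 pad.py w9; python3 to.py .5435 .1048 .181
```

```text
12.4 [0.5454 0.1052 0.1814] yaw 2.868 q [-2.400e-02  2.130e-01  1.729e+00  1.000e-03  1.194e+00  1.820e+00] F [ 5.57 -2.64 -3.98] T [ 1.549 -1.612  0.987] op 0.683
w9 panel 15.96 disc 27.68 1588 disc-panel 11.72 low 21.21 arm 79.37 D 51.7
12.45 [0.5455 0.1052 0.1814] yaw 2.87 theta -0.08 shift [0.4 0.9 1.8] F [ 5.86 -2.48 -4.48] T [ 1.484 -1.589  0.954] q6 1.818
```

Call:
servo_tool:
  targets: [0,0,0,0,0,0,0,0,0,0,0,0,-15,0,0,0,-30,0,0,0]
  fingers: 85

```text
time_s: 12.95
eef_pos: [0.5418, 0.1051, 0.2246]
eef_rot: [0.096, -0.699, 0.096, 0.702]
wrist_force: [1.2, -0.4, 0.4]
opening: 0.996
```

Call:
servo_tool:
  targets: [-40,0,0,-0.08,-45,0,-15,0,-40,0,-25,0,0,-25,-25,0,0,-40,-10,0]
  fingers: 0

```text
time_s: 13.45
eef_pos: [0.632, 0.1528, 0.3546]
eef_rot: [-0.069, 0.706, -0.069, -0.702]
wrist_force: [0.6, -0.3, -0.8]
opening: 0.137
```

```bash
python3 look.py w10;python3 pad.py w10; python3 -c "
from h import *
print(lev(.6,100,15), lev(.7,100,15))"; python3 to.py .5 .25 .35
```

```text
13.45 [0.632  0.1528 0.3546] yaw 2.945 q [ 5.600e-02  2.850e-01  1.285e+00 -1.000e-03  1.565e+00  1.823e+00] F [ 0.56 -0.34 -0.75] T [-0.025  0.03   0.015] op 0.137
w10 panel 16.18 disc 27.78 362 disc-panel 11.6 low 21.34 arm 79.42 D 51.64
[0.50290996 0.26042082 0.25476521] [0.49573179 0.26181175 0.24778638]
13.5 [0.632  0.1596 0.3525] yaw 2.95 theta -0.0 shift [  2.3 -63.6 146.8] F [-4.34  1.23 -1.9 ] T [0.045 0.132 0.03 ] q6 1.826
```

View pics/w10.png

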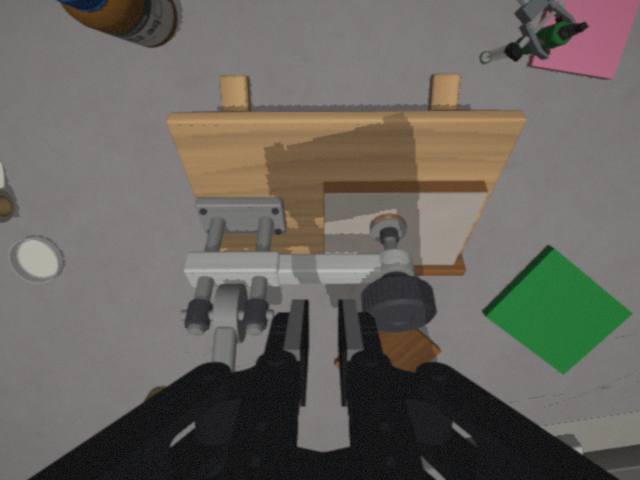

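```bash
cat > levang.py <<'E'
from h import *
import sys
o,d,P,K,Rc,tc,im=wload(sys.argv[1])
L=(P-O)@bedR(YAW)*1000
x=L[...,0]+20;z=L[...,2]-115;r=np.hypot(x,z)
m=(abs(L[...,1]-100)<9)&(r>32)&(r<110)&(d>.05)&(z>-20)
q=np.stack([x[m],z[m]],1);print(len(q),q.min(0),q.max(0))
if len(q)>30:
    c=np.median(q,0);
    for i in range(6):
        u=np.linalg.svd(q-c,full_matrices=False)[2][0];n=np.array([-u[1],u[0]]);k=abs((q-c)@n)<2.5;q=q[k];c=q.mean(0)
    u*=np.sign(u@c);print(len(q),'a=',.35-np.arctan2(u[0],u[1]),'offset',abs(c@n))
E
python3 levang.py w10
```

```text
299 [-25.86388757  31.54587706] [ -2.53280171 107.29125914]
262 a= 0.6127498580098281 offset 3.8661523394278947
```

```bash
cat > lp.py <<'E'
from h import *
from bench import telemetry
import sys
o=telemetry.get_obs()
X=np.array([np.cos(YAW),np.sin(YAW),0])
def tcp(a,off=7,r=95): return lev(a,r,off)-.011*X+np.array([0,0,.025])
if __name__=='__main__':
    p=o['eef_pos']
    for a,off in [(.4,40),(.5,14)]+[(round(v,2),7) for v in np.arange(.6,1.9,.1)]:
        t=tcp(a,off);print(a,t.round(4),'shift',row(o,t-p).round(1));p=t
E
python3 lp.py
```

```text
0.4 [0.5307 0.255  0.3028] shift [ 49.7 -74.2 117.8]
0.5 [0.5026 0.2605 0.2817] shift [21.   0.1 28.7]
0.6 [0.4907 0.2628 0.2704] shift [11.2  0.  12.1]
0.7 [0.4845 0.264  0.2634] shift [7.1 0.  6.4]
0.8 [0.4789 0.2651 0.2557] shift [7.7 0.  5.7]
0.9 [0.4742 0.266  0.2475] shift [8.2 0.  4.9]
1.0 [0.4702 0.2667 0.2388] shift [8.6 0.  4. ]
1.1 [0.4672 0.2673 0.2299] shift [9.  0.  3.1]
1.2 [0.465  0.2678 0.2206] shift [9.3 0.  2.2]
1.3 [0.4638 0.268  0.2112] shift [9.4 0.  1.3]
1.4 [0.4635 0.2681 0.2016] shift [9.5 0.  0.3]
1.5 [0.4641 0.2679 0.1921] shift [ 9.5  0.  -0.6]
1.6 [0.4656 0.2676 0.1827] shift [ 9.4  0.  -1.6]
1.7 [0.4681 0.2672 0.1736] shift [ 9.2  0.  -2.5]
1.8 [0.4715 0.2665 0.1647] shift [ 8.9  0.  -3.4]
```

Call:
servo_tool:
  targets: [0,-25,0,0,0,-25,30,0,0,-24,38,0,20,0,35,0,25,0,15,0]

```text
time_s: 14.0
eef_pos: [0.5259, 0.2516, 0.308]
eef_rot: [-0.067, 0.705, -0.066, -0.703]
wrist_force: [0.7, 0.0, 0.4]
opening: 0.005
```

```bash
python3 look.py w11; python3 lp.py | head -3;python3 levang.py w11
```

```text
14.0 [0.5259 0.2516 0.308 ] yaw 2.952 q [0.243 0.157 1.529 0.    1.452 2.003] F [0.65 0.02 0.43] T [-0.014 -0.006 -0.006] op 0.005
0.4 [0.5307 0.255  0.3028] shift [-0.7 -5.4 -7.3]
0.5 [0.5026 0.2605 0.2817] shift [21.3 -0.1 28.5]
0.6 [0.4907 0.2628 0.2704] shift [11.3 -0.1 12.1]
2535 [-21.58850888  31.52779734] [-2.88271109 84.26749053]
2448 a= 0.6300684142515778 offset 4.6257886065859
```

View pics/w11.png

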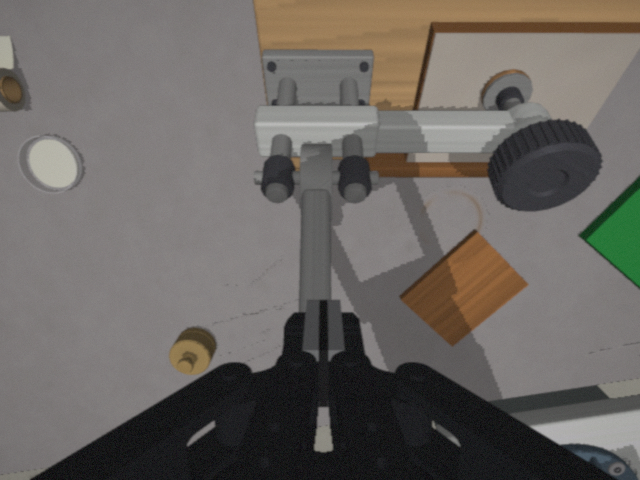

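Call:
servo_tool:
  targets: [0,-3,8,0,8,-1,8,0,10,0,5,0,3,0,0,0,0,0,0,0]

```text
time_s: 14.55
eef_pos: [0.5081, 0.2573, 0.2842]
eef_rot: [0.068, -0.704, 0.068, 0.704]
wrist_force: [-0.3, 0.1, -0.4]
opening: -0.003
```

```bash
python3 lp.py | head -4; python3 to.py .5 .25 .3
```

```text
0.4 [0.5307 0.255  0.3028] shift [-18.6  -2.1 -22.7]
0.5 [0.5026 0.2605 0.2817] shift [21.1  0.  28.6]
0.6 [0.4907 0.2628 0.2704] shift [11.2  0.  12.1]
0.7 [0.4845 0.264  0.2634] shift [7.1 0.  6.4]
14.55 [0.5081 0.2573 0.2842] yaw 2.949 theta -0.001 shift [-15.8   8.7   6.5] F [-0.25  0.09 -0.37] T [-0.009  0.016 -0.043] q6 2.024
```

Call:
servo_tool:
  targets: [7,-2,9,0,7,0,9,0,3.5,0,3.2,0,3.5,0,3.2,0,0,0,0,0]

```text
time_s: 15.05
eef_pos: [0.484, 0.2644, 0.2636]
eef_rot: [0.068, -0.704, 0.068, 0.704]
wrist_force: [0.6, 0.4, 0.9]
opening: -0.003
```

Call:
servo_tool:
  targets: [4,0,3,0,4,0,3,0,4,0,2.5,0,4,0,2.5,0,0,0,0,0]

```text
time_s: 15.55
eef_pos: [0.4742, 0.2663, 0.248]
eef_rot: [-0.068, 0.705, -0.068, -0.703]
wrist_force: [3.7, -1.4, 2.7]
opening: 0.004
```

```bash
python3 look.py w12; python3 levang.py w12; python3 pad.py w12; python3 to.py .4742 .266 .2475
```

```text
15.55 [0.4742 0.2663 0.248 ] yaw 2.949 q [ 0.294  0.118  1.696 -0.     1.326  2.057] F [ 3.69 -1.4   2.75] T [-0.133 -0.698  0.003] op 0.004
7805 [-53.33127654  27.66282093] [-12.96701557 106.46392787]
1822 a= 0.8680061581145643 offset 0.4466768005691122
15.6 [0.4741 0.2663 0.248 ] yaw 2.949 theta -0.001 shift [ 0.5  0.3 -0.2] F [ 4.77 -0.56  3.82] T [-0.131 -0.732 -0.039] q6 2.057
  return _methods._mean(a, axis=axis, dtype=dtype,
  ret = ret.dtype.type(ret / rcount)
Traceback (most recent call last):
  File "pad.py", line 14, in <module>
    print(n,'panel',pz.round(2),'disc',z.round(2),k.sum(),'disc-panel',(z-pz).round(2),'low',np.percentile(L[m][:,2],1).round(2),'arm',(A:=np.median(L[am&(abs(L[...,2]-e2[h2.argmax()]-.25)<1)][:,2])).round(2),'D',(A-z).round(2))
                                                                                             ~~~~~~~~~~~~~^^^^^^^^^^^^^
IndexError: index -1 is out of bounds for axis 0 with size 0
```

View pics/w12.png

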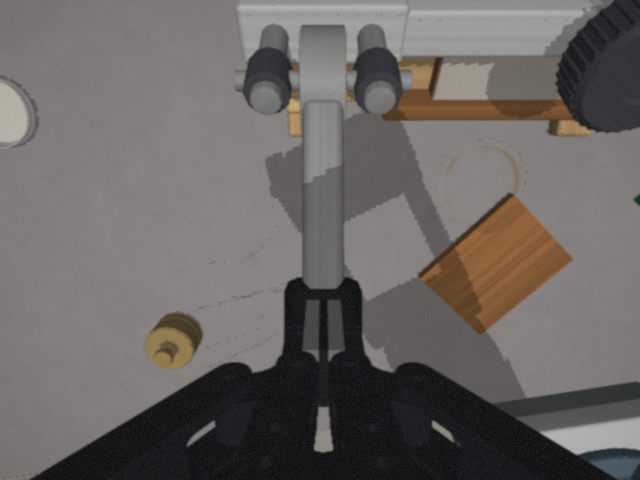

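Call:
servo_tool:
  targets: [4.3,0,2,0,4.3,0,2,0,4.5,0,1.6,0,4.5,0,1.6,0,0,0,0,0]

```text
time_s: 16.1
eef_pos: [0.467, 0.2678, 0.2303]
eef_rot: [-0.068, 0.704, -0.068, -0.703]
wrist_force: [3.5, -0.8, 4.0]
opening: -0.002
```

Call:
servo_tool:
  targets: [4.6,0,1.1,0,4.6,0,1.1,0,4.7,0,0.7,0,4.7,0,0.7,0,0,0,0,0]

```text
time_s: 16.6
eef_pos: [0.463, 0.2685, 0.2115]
eef_rot: [-0.068, 0.704, -0.068, -0.704]
wrist_force: [2.6, 0.2, 3.7]
opening: -0.004
```

Call:
servo_tool:
  targets: [4.7,0,0.2,0,4.7,0,0.2,0,4.7,0,-0.3,0,4.7,0,-0.3,0,0,0,0,0]

```text
time_s: 17.1
eef_pos: [0.4627, 0.2685, 0.1923]
eef_rot: [0.068, -0.703, 0.068, 0.704]
wrist_force: [2.2, -0.3, 2.9]
opening: 0.003
```

Call:
servo_tool:
  targets: [4.7,0,-0.8,0,4.7,0,-0.8,0,4.6,0,-1.3,0,4.6,0,-1.3,0,0,0,0,0]

```text
time_s: 17.6
eef_pos: [0.4663, 0.2677, 0.1732]
eef_rot: [0.068, -0.703, 0.068, 0.705]
wrist_force: [0.4, 0.1, -0.6]
opening: -0.003
```

```bash
python3 look.py w13; python3 levang.py w13;  python3 to.py .4715 .2665 .1647
```

```text
17.6 [0.4663 0.2677 0.1732] yaw 2.949 q [3.000e-01 1.910e-01 1.774e+00 1.000e-03 1.179e+00 2.062e+00] F [ 0.43  0.14 -0.57] T [ 0.013 -0.032 -0.038] op -0.003
19087 [-102.48373691    9.36963828] [-28.90787676  95.90505099]
1160 a= 0.1842173131844594 offset 64.50857289984643
17.65 [0.4663 0.2676 0.1733] yaw 2.949 theta -0.001 shift [ 8.6  0.  -5.4] F [-0.45  0.68 -0.8 ] T [-0.041 -0.041 -0.019] q6 2.063
```

View pics/w13.png

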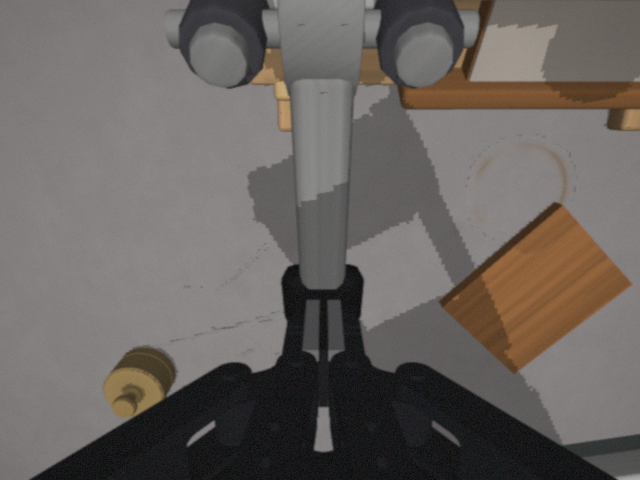

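Call:
servo_tool:
  targets: [4.5,0,-2,0,4.5,0,-2,0,4,0,-1.5,0,0,0,0,0,0,0,0,0]

```text
time_s: 18.15
eef_pos: [0.4709, 0.2669, 0.1623]
eef_rot: [0.067, -0.702, 0.068, 0.705]
wrist_force: [-16.1, -1.1, 20.7]
opening: -0.001
```

Call:
servo_tool:
  targets: [-5,0,0,0,-20,0,0,0,-30,0,0,0,-40,0,0,0,-40,0,0,0]

```text
time_s: 18.65
eef_pos: [0.4728, 0.2662, 0.2966]
eef_rot: [0.068, -0.704, 0.068, 0.704]
wrist_force: [0.6, 0.6, -0.1]
opening: -0.0
```

```bash
python3 look.py w14; python3 levang.py w14;  python3 to.py .582 .087 .30
```

```text
18.65 [0.4728 0.2662 0.2966] yaw 2.949 q [ 0.294  0.076  1.641 -0.     1.425  2.057] F [ 0.6   0.59 -0.11] T [-0.025 -0.003 -0.014] op -0.0
2457 [-108.26136054  -19.98226709] [26.40043404 20.80262972]
2282 a= 1.7862697241705296 offset 5.0217047914708175
18.7 [0.4759 0.2672 0.3049] yaw 2.949 theta -0.001 shift [   5.5  156.7 -138.5] F [3.12 1.06 5.43] T [ 0.06  -0.057  0.028] q6 2.058
```

View pics/w14.png

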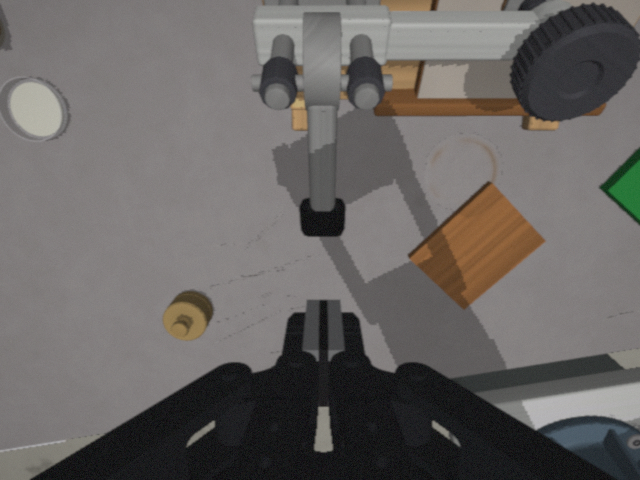

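Call:
servo_tool:
  targets: [0,32,-28,0,0,32,-28,0,0,32,-28,0,0,32,-28,0,0,29,-26,0]
  fingers: 85

```text
time_s: 19.2
eef_pos: [0.5793, 0.0839, 0.2955]
eef_rot: [-0.068, 0.704, -0.068, -0.704]
wrist_force: [-0.1, 0.4, -0.4]
opening: 0.847
```

Call:
servo_tool:
  targets: [4,0,0,0,4,0,0,0,4,0,0,0,0,0,0,0,0,0,0,0]

```text
time_s: 19.7
eef_pos: [0.5777, 0.0871, 0.2841]
eef_rot: [0.067, -0.704, 0.067, 0.704]
wrist_force: [0.4, 0.1, 0.3]
opening: 0.996
```

```bash
python3 look.py w15;  python3 pad.py w15; python3 to.py .5486 .1038 .174
```

```text
19.7 [0.5777 0.0871 0.2841] yaw 2.951 q [-0.053  0.179  1.552  0.     1.41   1.708] F [0.37 0.14 0.28] T [-0.029  0.025  0.   ] op 0.996
w15 panel 16.1 disc 25.02 603 disc-panel 8.92 low 21.28 arm 72.74 D 47.72
19.75 [0.5779 0.087  0.2843] yaw 2.951 theta 0.001 shift [110.3 -10.9  32. ] F [-0.36  0.16 -0.09] T [ 0.029 -0.01   0.031] q6 1.708
```

View pics/w15.png

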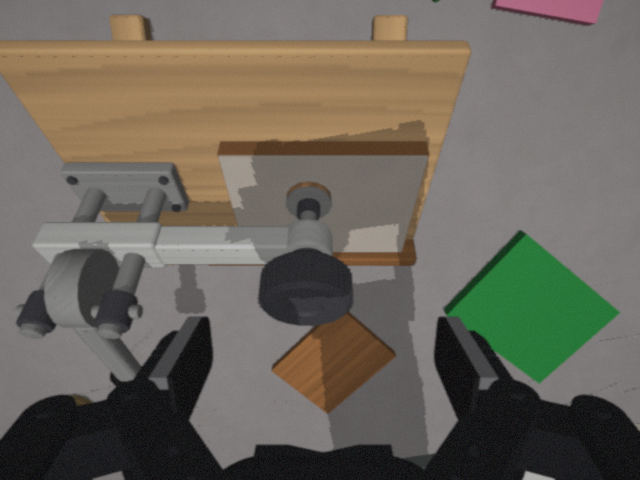

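```bash
python3 - <<'E'
from h import *
for n in ['w1','w15']:
    o,d,P,K,Rc,tc,im=wload(n);L=(P-O)@bedR(YAW)*1000
    m=(abs(L[...,2]-16)<2.2)&(L[...,0]>-95)&(L[...,0]<40)&(d>.05)&(L[...,1]>-140)&(L[...,1]<25)
    q=L[m]
    e=[(y,np.percentile(q[abs(q[:,1]-y)<4][:,0],99.5).round(1)) for y in (-120,-90,-20,0)]
    s=[(x,np.percentile(q[abs(q[:,0]-x)<3][:,1],.5).round(1)) for x in (-10,5,15)]
    print(n,'upper edge x',e,'right edge y',s)
E
python3 levang.py w14; python3 -c "
from bench import telemetry,workorder
o=telemetry.get_obs();print(o['time_s'],o['wrist_force'],o['dq'].round(3))
print(workorder.hand_in())"
```

```text
w1 upper edge x [(-120, np.float64(20.7)), (-90, np.float64(20.6)), (-20, np.float64(20.4)), (0, np.float64(20.8))] right edge y [(-10, np.float64(-130.1)), (5, np.float64(-129.5)), (15, np.float64(-129.6))]
w15 upper edge x [(-120, np.float64(21.0)), (-90, np.float64(20.9)), (-20, np.float64(20.7)), (0, np.float64(21.0))] right edge y [(-10, np.float64(-129.9)), (5, np.float64(-129.7)), (15, np.float64(-129.4))]
2456 [-108.25461475  -19.98068775] [26.40708211 20.80456864]
2282 a= 1.7862675060414968 offset 5.024227338390487
19.75 [-0.35507226  0.16241647 -0.09154151] [-0.004 -0.001 -0.006  0.    -0.001  0.   ]
the job is handed in; nothing more can be done
None
```

I clamped the panel and handed the job in at about 19.8 s of the 67 s allowed. My last checks point to a clamping force near 66 N, inside the 51 to 89 N band. The hand-in gave no verdict.

**Nut:** I screwed it down about 1.5 rad in three grip-and-turn strokes. The tool can only point straight down, so it turned about the vertical while the nut's axis leans 35°. I worked out how far it went from the pad's drop in the depth images: the arm-to-pad distance grew from 45.6 to 51.7 mm.

**Lever:** I pushed it over with closed fingertips until it met its stop.

**Last checks**
- **Lever angle:** it measures about 1.79 rad, above the 1.7 needed.
- **Pad pressure:** the arm-to-pad distance shrank from 51.65 to 47.7 mm on closing. That is about 3.9 mm of spring travel, or roughly 66 N.
- **Panel:** its upper and right edges moved by no more than about 0.3 mm and it is still square. I measured this from the upper edge, because the ledge itself was partly hidden.
- **Robot:** the gripper was open above the nut, and the wrist force read about zero.

**What disagreed or was not checked**
- The last two nut strokes with a full swing also dragged the arm down, so the lever was already at about 0.6 rad before I pushed it.
- The lever force did not rise clearly where the pad should begin to bite. The pressure figure therefore rests on the depth measurement alone.
- My height readings for the arm were up to 1.3 mm off the stated geometry. Allowing for that, the force is about 60 to 75 N.
- I did not re-measure the bottle, beaker and weight at the end. The arm did not go near them while it was low.

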